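# Open the paper-clip jar at the event desk

### The job

Open the jar of paper clips: unscrew its blue lid anticlockwise, taking fresh grips as needed, until it comes loose, and lift it off. Set the lid down flat, the right way up, on the middle of the round cork coaster, lowering it there rather than dropping it, and let go. Leave the red-lidded jar of pins alone.

Things in the scene. Friction and masses are not known exactly. Their poses are not given: they have to be found in the camera images.
- lid_center (a point): Centre (half-way up) of the blue screw lid: round, 58 mm across, 30 mm tall, 60 g, hollow below, gripped across any diameter from above. z up; x along the white stripe across its top (a half turn looks the same). Turns stiffly (0.12 N m), stays where left, does not rise as it turns. Shut, its x lies 132 degrees clockwise (from above) of the jar's x; inner lugs hold it down till loose.
- clip_jar: Clear jar of steel paper clips fixed to the desk, 68 mm wide, shoulder at 62 to 78 mm; origin at centre of underside, z up, x towards one of two opposite marks (white on the dark foot, blue on the shoulder). Shut lid spans 84 to 114 mm high, 1.5 mm play. Lid is loose once turned 132 degrees anticlockwise, stripe in line with marks (15 short will do; firm stop 12 past); 30 mm up it is clear.
- coaster: Round cork coaster fixed flat on the desk, 110 mm in diameter, 6 mm thick; origin at the centre of its underside. A lid standing on it has its centre 21 mm above this origin.
- pin_jar: Look-alike fixed jar of the same size, 114 mm tall with its lid, full of coloured round-headed pins, with a red lid; origin at the centre of its underside, on the desk. Not to be touched.

How it is judged (in metres and radians):
On the way, in this order (a step that is already met when the one before it is completed fails the run):
1. the blue lid has been turned until its stripe is within 20 degrees of the jar's marks, still seated on the neck (angle between the x axis of lid_center and the x axis of clip_jar, either way round below 0.35 rad and z of lid_center in the frame of clip_jar below 0.105 m and horizontal distance between lid_center and clip_jar below 0.01 m), for 0.05 s.
2. the lid is lifted clear of the neck (z of lid_center in the frame of clip_jar above 0.128 m), for 0.05 s.
3. the lid, still held, is lowered to within 20 mm of the coaster's top, over it (horizontal distance between lid_center and coaster below 0.026 m and z of lid_center in the frame of coaster below 0.041 m and contact force between the fingers and blue_lid above 0.5 N), for 0.05 s.
At the end, for the whole second after the job is handed in: The blue lid stands at rest, released, right way up (within 10 degrees), flat on the coaster and wholly on it (centres within 26 mm, height within 5 mm) (horizontal distance between lid_center and coaster below 0.026 m and z of lid_center in the frame of coaster between 0.016 and 0.026 m and angle between lid_center's own z axis and vertical below 0.17 rad and linear speed of blue_lid below 0.02 m/s); the robot touches nothing.
It fails at once if the red-lidded jar is touched with more than 5 N (contact force between any of the fingers, the arm and pin_jar above 5 N).
It also fails if it takes over 45 s, if anything falls off the work surface, if the arm or the gripper's body presses on something with over 40 N, if the wrist force passes 120 N, or if a joint passes its speed limit or range.

### The arm

A 6-joint arm with a two-finger parallel gripper is mounted at the origin on the work surface. World frame = base frame: x ahead of the robot, y to its left, z up, the work surface at z = 0. Lengths are in mm, angles in rad, forces in N, time in s.
With the tool pointing down it reaches from about 275 to 1000 mm from the base axis. Payload 8.4 kg.
Tool frame: the origin (TCP) lies midway between the tips of the shut fingers; the grasp point (between the pads) lies 19 mm behind it; z points along the fingers, y is the line along which they close (so a half turn about z gives the same grasp; the last joint's range is limited). The gripper opens to 85 mm and grips with 20 to 120 N. Pads are 22 mm wide; open, the fingers measure 114 mm over their backs; the gripper's body (76 mm by 85 mm) begins 54 mm behind the grasp point. The pads swing forward as they close: fully open they stand 13 mm farther back than shut.
Start: joints at [-1.304, 0.353, 1.633, -0, 1.155, -0.002], TCP at [165.983, -602.559, 202.281] pointing down, gripper open.
Joint ranges: [-2.63, 2.63], [-0.92, 2.1], [0.06, 2.66], [-1.3, 4.44], [0, 2.69], [-3.02, 3.02]. Speed limits (rad/s): [2.22, 2.22, 2.79, 3.14, 3.14, 3.14].

### API

Orientations are given as [roll, pitch, yaw] about the fixed x, y, z axes, in that order (R = Rz(yaw) Ry(pitch) Rx(roll)).
In Python, from rig import r, imaging gives the robot as it stands. The module is installed in compiled form; this text tells all that it offers.
- The arm moves only by the tool arm_command, never from a script. Its argument "deltas" is a list of rows, each an object of numbers: "hand": the finger opening in mm, from 0 to 85.4; "tx", "ty", "tz": the shift along the tool's x, y, z in mm; "wx", "wy", "wz": the turn, a rotation vector about the tool's x, y, z in rad. A call has 1 to 8 rows; each row shifts and turns the commanded pose from where the row before left it, along the tool's axes as they then stand; what a row does not reach is not made up. A row lasts 1/8 s, in which the tool goes at most 62.5 mm and 10.7 degrees, less where a joint would pass 70% of its speed; a pose out of reach is approached as far as the arm can. A call with a gripper value outside its range is refused whole. The fingers move at their own pace and stop on an object; "squeeze" is the grip in N (left out, the last holds). Time passes only in rows, so rows that do not move let the fingers close. It gives the time, the measured TCP pose, the force, the opening and the grip force at its end, in the units of the state.
- r.sense(): the state, without advancing time (a new reading comes with each control period).
- imaging.grab_frame(name): name is "scene" or "top" or "wrist"; returns a dict with "image" (400x640x3 uint8, red, green, blue), "mtx" (3x3 intrinsics, pixels), "world_to_cam" (4x4, takes a point from world to camera coordinates). Camera axes: x right, y up, looking along -z (the intrinsics and any distortion apply to the point x, -y, -z); pixel columns grow to the right and rows downward; lengths in mm; the calibration is good to about 2 mm. A picture is of the moment at which its call begins. There is no depth.
- r.sign_off(): hands the job in; it is judged then, once.
The state is a dict: "clock": time; "qpos": joint angles; "qvel": joint speeds; "joint_efforts": joint torques, N m; "eef_pos": TCP position; "tcp_rot": TCP orientation; "contact_force": force on the tool from outside, world axes, zero at the start; "wrist_torque": the same for the moment, N m; "opening": opening from 0.0 (shut) to 1.0 (fully open); "grasp_force": force on a finger pad.
Only numpy, scipy, OpenCV 4.12 (cv2) and the standard library are available. Lean on these libraries where they do the work, as an engineer would, in place of code of your own. Each camera call takes 0.05 s, during which the arm holds its last target. There are 200 camera calls.

## Working session

There is one attempt and no reset: what is moved stays moved. The work goes in short steps, Python scripts to look and compute and a tool call to move; the robot and the scene stay as the last step left them, time stands still between calls to the robot, and variables do not carry over. Pictures are saved under pics/ and viewed, at most 10 in all, crops included, and the job is handed in when it is done.

Besides the shell and the picture viewer there is one more tool, called after ">>>" as name(argument=value, ...) on one line, values as JSON. arm_command: Moves the arm, as the interface text tells. Its arguments: {"type":"object","properties":{"deltas":{"type":"array"},"squeeze":{"type":"number"}},"required":["deltas"]}

```bash
mkdir -p pics
python3 - <<'E'
from rig import r, imaging
import cv2,pickle
fs={n:imaging.grab_frame(n) for n in("scene","top","wrist")}
pickle.dump(fs,open("f0.pkl","wb"))
for n,f in fs.items():
    cv2.imwrite(f"pics/{n}0.png",f["image"][:,:,::-1]); print(n,f["mtx"].round(1).tolist(),f["world_to_cam"].round(3).tolist(),f.keys())
print(r.sense())
E
```

```text
scene [[484.2, 0.0, 323.4], [0.0, 484.2, 200.8], [0.0, 0.0, 1.0]] [[-0.66, 0.751, 0.006, 352.538], [-0.481, -0.43, 0.764, 170.394], [0.577, 0.501, 0.645, -1256.114], [0.0, 0.0, 0.0, 1.0]] dict_keys(['image', 'mtx', 'world_to_cam'])
top [[376.2, 0.0, 320.6], [0.0, 376.2, 194.7], [0.0, 0.0, 1.0]] [[0.017, -1.0, -0.016, -0.179], [0.993, 0.015, 0.118, -546.611], [-0.118, -0.018, 0.993, -715.706], [0.0, 0.0, 0.0, 1.0]] dict_keys(['image', 'mtx', 'world_to_cam'])
wrist [[316.1, 0.0, 325.1], [0.0, 316.1, 199.9], [0.0, 0.0, 1.0]] [[0.266, -0.964, -0.0, -624.324], [0.923, 0.255, -0.289, 38.054], [0.278, 0.077, 0.957, -378.907], [0.0, 0.0, 0.0, 1.0]] dict_keys(['image', 'mtx', 'world_to_cam'])
{'clock': 0.15, 'qpos': array([-1.30439086e+00,  3.53479663e-01,  1.63394010e+00,  4.32551516e-05,
        1.15516592e+00, -2.39369270e-03]), 'qvel': array([-4.97386751e-05, -6.98921483e-04, -2.18890020e-03, -9.25050531e-04,
        4.51881716e-04, -9.36423421e-04]), 'joint_efforts': array([ 2.06498635e-04, -6.05636430e+01, -3.42336774e+01, -5.34390495e-06,
        6.09062612e-03, -1.61259106e-05]), 'eef_pos': array([ 165.90508746, -602.19765745,  201.74994251]), 'tcp_rot': array([-3.14059973e+00, -4.19320128e-05,  2.68781658e-01]), 'contact_force': array([ 0.11781753, -0.2279271 , -0.09815065]), 'wrist_torque': array([-0.00294382,  0.00091199,  0.04574179]), 'grasp_force': 0.0, 'opening': 1.000501711346844}
```

View pics/top0.png

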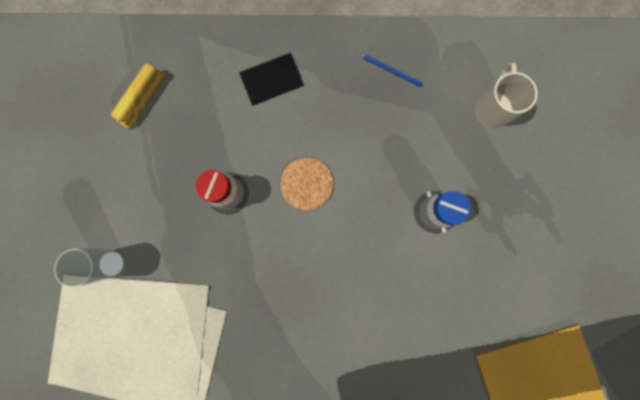

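View pics/scene0.png

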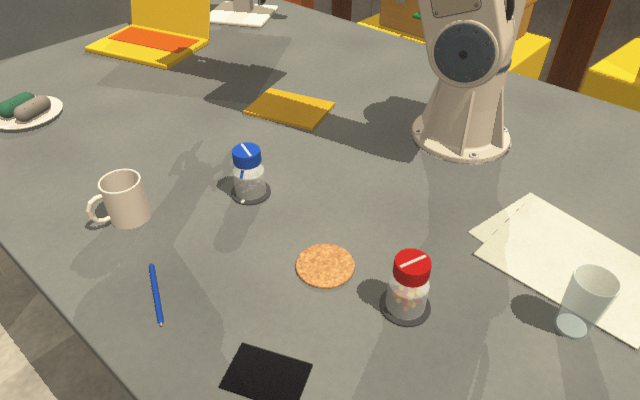

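The top view shows the blue lid at (453,209) with its stripe running down to the right, white foot marks near (430,194) and (445,231), the coaster at (307,183) and the red lid at (213,186). The scene view shows the same layout with nothing standing between the jar and the coaster.

```bash
cat > h.py <<'E'
import numpy as np,cv2
def ray(f,uv,z):
    K,T=f["mtx"],f["world_to_cam"];R,t=T[:3,:3],T[:3,3]
    d=np.linalg.inv(K)@[uv[0],uv[1],1];d=R.T@(d*[1,-1,-1]);c=-R.T@t
    return c+d*(z-c[2])/d[2]
def blob(m,box=None,big=True):
    m=m.astype(np.uint8)
    if box: 
        n=np.zeros_like(m);x0,y0,x1,y1=box;n[y0:y1,x0:x1]=m[y0:y1,x0:x1];m=n
    cs=cv2.findContours(m,cv2.RETR_EXTERNAL,cv2.CHAIN_APPROX_NONE)[0]
    return sorted(cs,key=cv2.contourArea)[::-1]
def world(f,c,z): return np.array([ray(f,p,z)[:2] for p in c.reshape(-1,2)],np.float32)
def mask(im,n):
    h=cv2.cvtColor(im,cv2.COLOR_RGB2HSV).astype(int);H,S,V=h[...,0],h[...,1],h[...,2]
    return {"blue":(H>105)&(H<130)&(S>130)&(V>60),"red":((H<6)|(H>172))&(S>150)&(V>60),
     "cork":(H>5)&(H<18)&(S>80)&(V>120),"white":(S<70)&(V>165)}[n]
E
python3 - <<'E'
import pickle
from h import *
fs=pickle.load(open("f0.pkl","rb"));f=fs["top"];im=f["image"]
for n,z,box in(("blue",114,(420,180,490,240)),("cork",6,(270,150,345,220)),("red",114,(190,160,240,210))):
    c=blob(mask(im,n),box)[0];w=world(f,cv2.convexHull(c),z)
    print(n,"circle",cv2.minEnclosingCircle(w),"ell",cv2.fitEllipse(world(f,c,z)))
for c in blob(mask(im,"white"),(410,180,490,245)):
    if cv2.contourArea(c)<1.5: continue
    for z in(114,8):
        w=world(f,c,z);print("white",z,c.reshape(-1,2).mean(0),cv2.minAreaRect(w),cv2.contourArea(c), w.mean(0))
crop=cv2.resize(im[170:250,400:500],None,fx=6,fy=6,interpolation=cv2.INTER_CUBIC)
s=cv2.resize(fs["scene"]["image"][130:215,210:290],None,fx=6,fy=6,interpolation=cv2.INTER_CUBIC)[:480]
cv2.imwrite("pics/c1.png",cv2.resize(np.hstack([crop,s]),None,fx=.74,fy=.74)[:,:,::-1])
E
```

```text
blue circle ((519.5905151367188, -221.88038635253906), 32.44182205200195) ell ((517.7954711914062, -222.6450653076172), (54.616294860839844, 59.25567626953125), 36.89167404174805)
cork circle ((572.880615234375, 39.48357391357422), 55.42362976074219) ell ((572.8592529296875, 39.49535369873047), (108.2651596069336, 108.56983947753906), 161.31747436523438)
red circle ((548.4337768554688, 196.5491943359375), 27.2384090423584) ell ((545.3558349609375, 187.3064422607422), (31.030723571777344, 56.892333984375), 71.08904266357422)
white 114 [453.73684211 206.84210526] ((519.105224609375, -226.0800018310547), (49.57870101928711, 6.467484474182129), 69.9231185913086) 79.5 [ 518.98193 -226.38629]
white 8 [453.73684211 206.84210526] ((528.8171997070312, -261.55267333984375), (57.52839279174805, 7.504550933837891), 69.92327880859375) 79.5 [ 528.6742  -261.90802]
white 114 [443.4 229.5] ((479.08935546875, -207.69815063476562), (5.203641891479492, 5.196253776550293), 0.974069356918335) 7.0 [ 479.0866  -207.55757]
white 8 [443.4 229.5] ((482.3849792480469, -240.22332763671875), (6.038018226623535, 6.0294294357299805), 0.9746315479278564) 7.0 [ 482.38177 -240.06023]
white 114 [428.625 193.875] ((540.9863891601562, -182.72898864746094), (6.15641450881958, 3.8017666339874268), 44.6021728515625) 5.0 [ 541.19946 -182.9634 ]
white 8 [428.625 193.875] ((554.2069091796875, -211.25048828125), (7.143673419952393, 4.41139030456543), 44.60174560546875) 5.0 [ 554.4541 -211.5225]
```

View pics/c1.png

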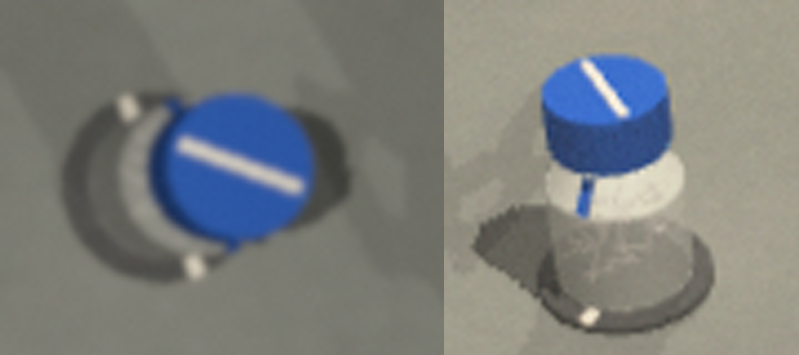

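The sizes check out. The mid-point of the foot marks and the centre of the stripe agree at about (518.7, -226). The stripe sits at 70°, against 21.6° − 132° = 69.6° (mod 180) for a shut lid. The coaster is at (573, 39.5). The wrist range allows the whole turn in one grip.

>>> arm_command(deltas=[{"tx":50,"ty":-30.5,"hand":85},{"tx":50,"ty":-30.5},{"tx":50,"ty":-30.5},{"tx":50,"ty":-30.5},{"tx":50,"ty":-30.5},{"tx":50,"ty":-30.5},{"tx":50,"ty":-30.5},{"tx":50,"ty":-30.5}])

```text
schema error: expected keys hand, tx, ty, tz, wx, wy, wz
```

>>> arm_command(deltas=[{"tx":20,"ty":-12},{"tx":20,"ty":-13},{},{}])

```text
schema error: expected keys hand, tx, ty, tz, wx, wy, wz
```

Run:
```python
from rig import r, imaging
import pickle
from h import *
f=imaging.grab_frame("wrist");im=f["image"];cv2.imwrite("pics/w1.png",im[:,:,::-1])
s=r.sense();print(s["eef_pos"],s["tcp_rot"],s["qpos"])
for c in blob(mask(im,"blue"))[:2]: print("blue",cv2.boundingRect(c),cv2.contourArea(c),cv2.fitEllipse(world(f,cv2.convexHull(c),114)) if len(c)>9 else 0)
for c in blob(mask(im,"white"))[:4]:
    print("white",c.reshape(-1,2).mean(0),cv2.contourArea(c),cv2.minAreaRect(world(f,c,114)),cv2.minAreaRect(world(f,c,8))[0])
```

```text
[ 165.90394068 -602.25417157  201.83352649] [-3.14074095e+00  3.18849933e-06  2.68833660e-01] [-1.30438977e+00  3.53406043e-01  1.63385228e+00 -5.74469948e-06
  1.15518602e+00 -2.42478075e-03]
```

View pics/w1.png

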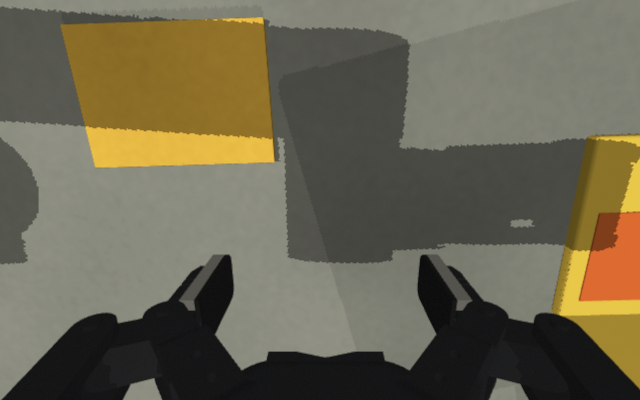

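The move was refused because every row needs all the keys. The picture only shows the open fingers (tips near (220,260) and (430,260)) above empty desk. I'll send it again in full.

>>> arm_command(deltas=[{"hand":85,"tx":50,"ty":-30.5,"tz":0,"wx":0,"wy":0,"wz":0},{"hand":85,"tx":50,"ty":-30.5,"tz":0,"wx":0,"wy":0,"wz":0},{"hand":85,"tx":50,"ty":-30.5,"tz":0,"wx":0,"wy":0,"wz":0},{"hand":85,"tx":50,"ty":-30.5,"tz":0,"wx":0,"wy":0,"wz":0},{"hand":85,"tx":50,"ty":-30.5,"tz":0,"wx":0,"wy":0,"wz":0},{"hand":85,"tx":50,"ty":-30.5,"tz":0,"wx":0,"wy":0,"wz":0},{"hand":85,"tx":50,"ty":-30.5,"tz":0,"wx":0,"wy":0,"wz":0},{"hand":85,"tx":50,"ty":-30.5,"tz":0,"wx":0,"wy":0,"wz":0}])

```text
clock: 1.2
eef_pos: [487.9, -259.5, 202.4]
tcp_rot: [3.141, -0.0, 0.269]
contact_force: [-0.1, -0.2, -0.0]
opening: 0.991
grasp_force: 0.0
```

>>> arm_command(deltas=[{"hand":85,"tx":20,"ty":-12,"tz":0,"wx":0,"wy":0,"wz":0},{"hand":85,"tx":0,"ty":0,"tz":0,"wx":0,"wy":0,"wz":0},{"hand":85,"tx":0,"ty":0,"tz":0,"wx":0,"wy":0,"wz":0}])

```text
clock: 1.58
eef_pos: [502.3, -244.6, 202.1]
tcp_rot: [-3.141, 0.001, 0.269]
contact_force: [-1.0, -0.3, 0.2]
opening: 0.997
grasp_force: 0.0
```

```bash
cat > look.py <<'E'
import sys
from rig import r, imaging
from h import *
f=imaging.grab_frame("wrist");im=f["image"];cv2.imwrite(f"pics/{sys.argv[1]}.png",im[:,:,::-1])
s=r.sense();print(s["eef_pos"],s["tcp_rot"],s["qpos"])
Z=float(sys.argv[2])
for c in blob(mask(im,"blue"))[:1]: print("blue",cv2.boundingRect(c),cv2.contourArea(c),cv2.fitEllipse(world(f,cv2.convexHull(c),Z)) if len(c)>9 else 0)
for c in blob(mask(im,"white"))[:4]:
    print("white",c.reshape(-1,2).mean(0),cv2.contourArea(c),cv2.minAreaRect(world(f,c,Z)),cv2.minAreaRect(world(f,c,8))[0])
E
python3 look.py w2 114
```

```text
[ 502.12889158 -244.88691351  202.15935622] [-3.14150676e+00  5.73244435e-04  2.68096570e-01] [-4.56232176e-01  2.50793843e-01  1.77666154e+00 -3.51455862e-04
  1.11462355e+00  8.46622504e-01]
blue (276, 125, 69, 78) 3680.5 ((521.4191284179688, -226.23358154296875), (55.78370666503906, 63.36546325683594), 103.65531921386719)
white [309.25233645 170.23364486] 320.5 ((518.6641845703125, -226.68862915039062), (50.3145866394043, 5.365783214569092), 69.9419174194336) (496.4743347167969, -227.47511291503906)
white [309.86956522 117.17391304] 36.5 ((560.577392578125, -215.861572265625), (6.633708477020264, 4.229526996612549), 26.211408615112305) (555.4775390625, -212.23326110839844)
```

View pics/w2.png

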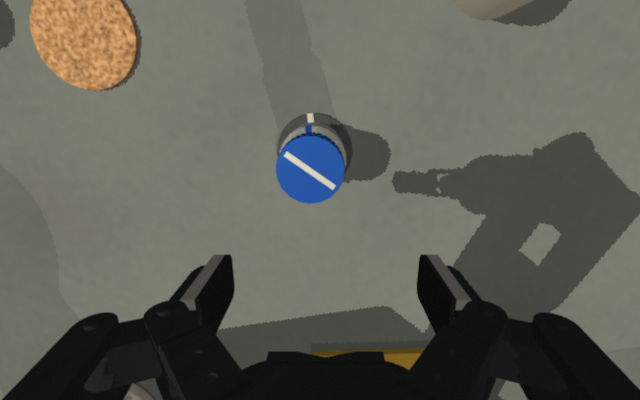

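The wrist view shows the stripe centred at (309,170) and a foot mark at (310,117), with the lid centre at (518.7, -226.4). That agrees with the top view. I'll centre over it and go down.

>>> arm_command(deltas=[{"hand":85,"tx":10.8,"ty":-7,"tz":0,"wx":0,"wy":0,"wz":0},{"hand":85,"tx":10,"ty":-6.4,"tz":0,"wx":0,"wy":0,"wz":0},{"hand":85,"tx":0,"ty":0,"tz":25,"wx":0,"wy":0,"wz":0},{"hand":85,"tx":0,"ty":0,"tz":30,"wx":0,"wy":0,"wz":0},{"hand":85,"tx":0,"ty":0,"tz":30,"wx":0,"wy":0,"wz":0},{"hand":85,"tx":0,"ty":0,"tz":22,"wx":0,"wy":0,"wz":0},{"hand":85,"tx":0,"ty":0,"tz":14,"wx":0,"wy":0,"wz":0},{"hand":85,"tx":0,"ty":0,"tz":0,"wx":0,"wy":0,"wz":0}])

```text
clock: 2.62
eef_pos: [519.1, -225.4, 80.6]
tcp_rot: [-3.141, 0.001, 0.269]
contact_force: [-0.2, 0.3, -0.7]
opening: 0.997
grasp_force: 0.0
```

>>> arm_command(deltas=[{"hand":85,"tx":0,"ty":0,"tz":0,"wx":0,"wy":0,"wz":0},{"hand":85,"tx":0,"ty":0,"tz":0,"wx":0,"wy":0,"wz":0}])

```text
clock: 2.88
eef_pos: [520.1, -226.0, 82.2]
tcp_rot: [3.141, -0.001, 0.269]
contact_force: [-0.2, 1.1, 0.6]
opening: 0.993
grasp_force: 0.0
```

>>> arm_command(deltas=[{"hand":50,"tx":0,"ty":0,"tz":0,"wx":0,"wy":0,"wz":0},{"hand":50,"tx":0,"ty":0,"tz":0,"wx":0,"wy":0,"wz":0},{"hand":50,"tx":0,"ty":0,"tz":0,"wx":0,"wy":0,"wz":0},{"hand":50,"tx":0,"ty":0,"tz":0,"wx":0,"wy":0,"wz":0},{"hand":50,"tx":0,"ty":0,"tz":0,"wx":0,"wy":0,"wz":0},{"hand":50,"tx":0,"ty":0,"tz":0,"wx":0,"wy":0,"wz":0}], squeeze=50)

```text
clock: 3.62
eef_pos: [519.8, -226.0, 82.0]
tcp_rot: [3.141, -0.001, 0.269]
contact_force: [-0.5, -0.8, 4.4]
opening: 0.587
grasp_force: 2.6
```

>>> arm_command(deltas=[{"hand":20,"tx":0,"ty":0,"tz":0,"wx":0,"wy":0,"wz":0},{"hand":20,"tx":0,"ty":0,"tz":0,"wx":0,"wy":0,"wz":0},{"hand":20,"tx":0,"ty":0,"tz":0,"wx":0,"wy":0,"wz":0},{"hand":20,"tx":0,"ty":0,"tz":0,"wx":0,"wy":0,"wz":0}], squeeze=50)

```text
clock: 4.12
eef_pos: [522.5, -226.7, 85.0]
tcp_rot: [3.138, -0.006, 0.269]
contact_force: [-2.5, 3.3, 27.9]
opening: 0.238
grasp_force: 14.1
```

```bash
python3 look.py w3 114
```

```text
[ 522.54576502 -226.72387494   85.01672291] [ 3.13784354 -0.00553612  0.2686274 ] [-4.12377727e-01  4.03627458e-01  1.85711706e+00  7.46430315e-04
  8.74186705e-01  8.89324563e-01]
blue (267, 177, 114, 96) 4831.0 ((525.77001953125, -223.99256896972656), (53.683101654052734, 71.07483673095703), 103.69774627685547)
white [317.94594595 155.72972973] 86.5 ((570.6303100585938, -209.82569885253906), (5.463788986206055, 3.6387522220611572), 15.26443099975586) (554.7333374023438, -212.23658752441406)
white [286.05714286 241.02857143] 86.5 ((526.0062866210938, -205.50843811035156), (5.511083602905273, 5.131708145141602), 68.5956802368164) (477.1072692871094, -204.72640991210938)
white [274.5 222. ] 12.0 ((534.2562866210938, -198.00575256347656), (5.250651836395264, 1.1935664415359497), 7.447939395904541) (491.4585266113281, -191.675048828125)
white [290.63636364 199.27272727] 6.5 ((547.3915405273438, -202.73443603515625), (2.7963032722473145, 0.8611420392990112), 39.614925384521484) (514.30810546875, -199.90087890625)
```

View pics/w3.png

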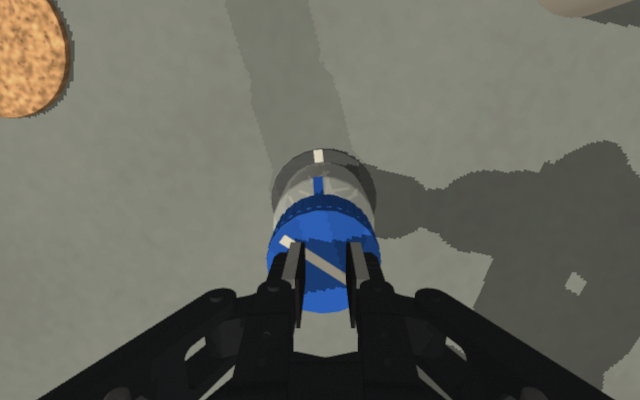

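The wrist view shows the fingertips, near (297,240) and (353,240), over the lid's top rather than beside it, with a 28 N upward push. So they rode up onto the lid, and it probably has not moved. I'll check from the scene camera.

Run:
```python
from rig import imaging
from h import *
f=imaging.grab_frame("scene");im=f["image"]
cv2.imwrite("pics/s2.png",cv2.resize(im[80:215,170:330],None,fx=4.4,fy=4.4,interpolation=cv2.INTER_CUBIC)[:,:,::-1])
for P in((518.7,-226.4,114),(518.7,-226.4,84),(522,-226.5,85)):
    p=f["world_to_cam"]@[*P,1];q=f["mtx"]@(p[:3]*[1,-1,-1]);q=q[:2]/q[2];print(P,q,(q-[170,80])*4.4)
```

```text
(518.7, -226.4, 114) [246.02992585 149.71031088] [334.53167375 306.72536786]
(518.7, -226.4, 84) [247.40961942 161.60384575] [340.60232546 359.05692132]
(522, -226.5, 85) [246.1491447  161.88042026] [335.05623667 360.27384916]
```

View pics/s2.png

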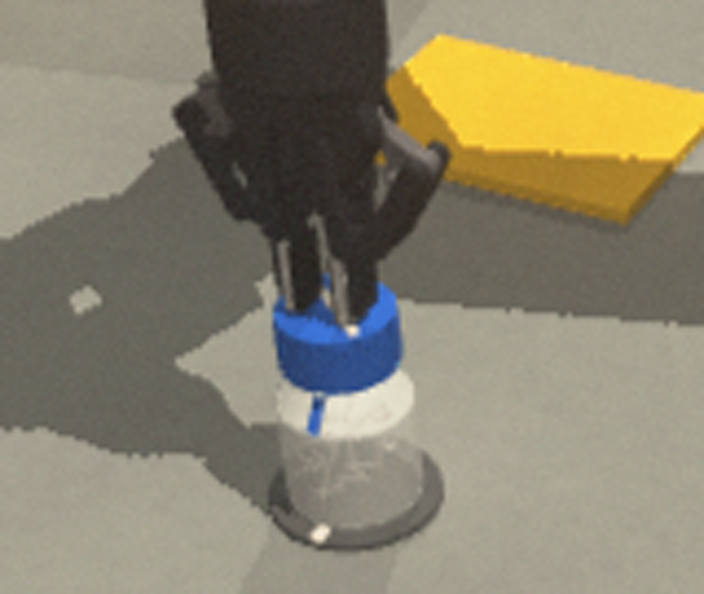

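The scene crop shows the fingertips (around (300,310) and (350,330)) resting on top of the lid at z≈114 while the reported TCP is 85. So at this opening the tips sit about 29 mm behind the reported TCP. The lid is still on and unturned. I'll lift, open, and come down about 27 mm lower.

>>> arm_command(deltas=[{"hand":85,"tx":0,"ty":0,"tz":-20,"wx":0,"wy":0,"wz":0},{"hand":85,"tx":0,"ty":0,"tz":-20,"wx":0,"wy":0,"wz":0},{"hand":85,"tx":0,"ty":0,"tz":0,"wx":0,"wy":0,"wz":0},{"hand":85,"tx":0,"ty":0,"tz":0,"wx":0,"wy":0,"wz":0},{"hand":85,"tx":0,"ty":0,"tz":0,"wx":0,"wy":0,"wz":0},{"hand":85,"tx":0,"ty":0,"tz":0,"wx":0,"wy":0,"wz":0},{"hand":85,"tx":0,"ty":0,"tz":0,"wx":0,"wy":0,"wz":0},{"hand":85,"tx":0,"ty":0,"tz":0,"wx":0,"wy":0,"wz":0}])

```text
clock: 5.22
eef_pos: [519.4, -225.7, 121.1]
tcp_rot: [-3.141, 0.0, 0.269]
contact_force: [0.1, -0.1, -0.2]
opening: 0.994
grasp_force: 0.0
```

```bash
python3 look.py w4 114
```

```text
[ 519.40428295 -225.78328349  121.20439072] [-3.14151374e+00  5.04809615e-05  2.68754500e-01] [-4.12722882e-01  3.54527421e-01  1.83368788e+00  3.61587168e-05
  9.53466264e-01  8.89298015e-01]
blue (280, 162, 94, 112) 7049.0 ((523.8248291015625, -225.309326171875), (55.434715270996094, 69.81838989257812), 106.22964477539062)
white [302.06 215.36] 140.0 ((524.447509765625, -209.90603637695312), (14.975802421569824, 5.068845272064209), 69.87446594238281) (485.5867919921875, -212.25933837890625)
white [321.29032258 145.77419355] 61.5 ((568.011962890625, -210.0399627685547), (5.588795185089111, 3.9487321376800537), 15.43347454071045) (554.9447631835938, -212.47264099121094)
```

The lid hasn't moved. I'll descend in two calls and watch the force.

>>> arm_command(deltas=[{"hand":85,"tx":0,"ty":0,"tz":20,"wx":0,"wy":0,"wz":0},{"hand":85,"tx":0,"ty":0,"tz":20,"wx":0,"wy":0,"wz":0},{"hand":85,"tx":0,"ty":0,"tz":12,"wx":0,"wy":0,"wz":0},{"hand":85,"tx":0,"ty":0,"tz":6,"wx":0,"wy":0,"wz":0},{"hand":85,"tx":0,"ty":0,"tz":0,"wx":0,"wy":0,"wz":0}])

```text
clock: 5.9
eef_pos: [519.4, -225.8, 63.2]
tcp_rot: [-3.141, 0.0, 0.269]
contact_force: [-0.0, -0.3, -0.3]
opening: 0.999
grasp_force: 0.0
```

>>> arm_command(deltas=[{"hand":85,"tx":0,"ty":0,"tz":5,"wx":0,"wy":0,"wz":0},{"hand":85,"tx":0,"ty":0,"tz":4,"wx":0,"wy":0,"wz":0},{"hand":85,"tx":0,"ty":0,"tz":0,"wx":0,"wy":0,"wz":0},{"hand":85,"tx":0,"ty":0,"tz":0,"wx":0,"wy":0,"wz":0}])

```text
clock: 6.4
eef_pos: [519.5, -225.8, 54.4]
tcp_rot: [3.142, -0.0, 0.269]
contact_force: [-0.8, -0.1, 0.3]
opening: 0.993
grasp_force: 0.0
```

>>> arm_command(deltas=[{"hand":50,"tx":0,"ty":0,"tz":0,"wx":0,"wy":0,"wz":0},{"hand":50,"tx":0,"ty":0,"tz":0,"wx":0,"wy":0,"wz":0},{"hand":50,"tx":0,"ty":0,"tz":0,"wx":0,"wy":0,"wz":0},{"hand":50,"tx":0,"ty":0,"tz":0,"wx":0,"wy":0,"wz":0},{"hand":50,"tx":0,"ty":0,"tz":0,"wx":0,"wy":0,"wz":0},{"hand":50,"tx":0,"ty":0,"tz":0,"wx":0,"wy":0,"wz":0}], squeeze=45)

```text
clock: 7.15
eef_pos: [519.5, -225.8, 54.7]
tcp_rot: [3.141, -0.0, 0.269]
contact_force: [-1.5, 1.1, 5.4]
opening: 0.656
grasp_force: 46.9
```

The grip is firm: 56 mm opening, 47 N. I'll start turning anticlockwise, which is −wz because the tool points down.

>>> arm_command(deltas=[{"hand":50,"tx":0,"ty":0,"tz":0,"wx":0,"wy":0,"wz":-0.15},{"hand":50,"tx":0,"ty":0,"tz":0,"wx":0,"wy":0,"wz":-0.15},{"hand":50,"tx":0,"ty":0,"tz":0,"wx":0,"wy":0,"wz":-0.15},{"hand":50,"tx":0,"ty":0,"tz":0,"wx":0,"wy":0,"wz":-0.15}])

```text
clock: 7.65
eef_pos: [519.5, -225.7, 54.7]
tcp_rot: [3.141, -0.0, 0.873]
contact_force: [-3.1, 1.3, 6.7]
opening: 0.653
grasp_force: 47.3
```

```bash
cat > top.py <<'E'
import sys
from rig import r, imaging
from h import *
s=r.sense();print(s["eef_pos"].round(1),s["tcp_rot"].round(3),s["qpos"].round(2),s["contact_force"].round(1),s["wrist_torque"].round(2),s["grasp_force"],s["opening"])
for n,box in(("top",(380,150,520,270)),("scene",(200,100,300,200)),("wrist",None)):
    f=imaging.grab_frame(n);im=f["image"];cv2.imwrite(f"pics/{sys.argv[1]}_{n}.png",im[:,:,::-1])
    for c in blob(mask(im,"white"),box)[:3]:
        print(n,c.reshape(-1,2).mean(0).round(),cv2.contourArea(c),cv2.minAreaRect(world(f,c,float(sys.argv[2]))))
E
python3 top.py t1 114
```

```text
[ 519.5 -225.7   54.7] [ 3.141 -0.     0.873] [-0.41  0.45  1.88  0.    0.82  0.28] [-3.1  1.3  6.7] [ 0.15  0.26 -0.19] 47.29210916964803 0.6533341770241592
top [511. 163.] 66.0 ((597.6893920898438, -329.9300537109375), (6.6036834716796875, 57.040340423583984), 57.193416595458984)
top [471. 196.] 25.0 ((538.5537109375, -257.4312744140625), (63.723304748535156, 11.562881469726562), 3.100740671157837)
top [428. 194.] 6.0 ((541.86279296875, -182.75466918945312), (5.3259968757629395, 5.206048965454102), 0.8915980458259583)
scene [278. 175.] 1602.5 ((544.486328125, -126.58448791503906), (147.94943237304688, 108.66129302978516), 43.51680374145508)
scene [212. 196.] 94.0 ((653.8628540039062, -160.0249481201172), (25.91608428955078, 55.534576416015625), 41.760128021240234)
scene [237. 172.] 50.0 ((582.0029907226562, -182.8813018798828), (40.89522171020508, 13.527403831481934), 49.42441940307617)
wrist [300. 279.] 490.0 ((515.2605590820312, -214.9351806640625), (5.2036237716674805, 26.227336883544922), 14.483304023742676)
wrist [351. 165.] 110.5 ((560.4384155273438, -191.0722198486328), (4.890975475311279, 3.408776044845581), 21.830625534057617)
wrist [269. 233.] 32.5 ((519.8745727539062, -191.66073608398438), (5.850743293762207, 1.5345842838287354), 47.04850769042969)
```

The wrist view puts the stripe at 104.5°, up from 69.9°. That is 34.6° for a 34.6° tool turn, so there's no slip. About 97° (1.69 rad) remains.

>>> arm_command(deltas=[{"hand":50,"tx":0,"ty":0,"tz":0,"wx":0,"wy":0,"wz":-0.15},{"hand":50,"tx":0,"ty":0,"tz":0,"wx":0,"wy":0,"wz":-0.15},{"hand":50,"tx":0,"ty":0,"tz":0,"wx":0,"wy":0,"wz":-0.15},{"hand":50,"tx":0,"ty":0,"tz":0,"wx":0,"wy":0,"wz":-0.15},{"hand":50,"tx":0,"ty":0,"tz":0,"wx":0,"wy":0,"wz":-0.15},{"hand":50,"tx":0,"ty":0,"tz":0,"wx":0,"wy":0,"wz":-0.15}])

```text
clock: 8.55
eef_pos: [518.7, -225.8, 54.7]
tcp_rot: [-3.141, -0.0, 1.773]
contact_force: [-4.9, 0.5, 8.3]
opening: 0.653
grasp_force: 47.6
```

>>> arm_command(deltas=[{"hand":50,"tx":0,"ty":0,"tz":0,"wx":0,"wy":0,"wz":-0.15},{"hand":50,"tx":0,"ty":0,"tz":0,"wx":0,"wy":0,"wz":-0.15},{"hand":50,"tx":0,"ty":0,"tz":0,"wx":0,"wy":0,"wz":-0.15},{"hand":50,"tx":0,"ty":0,"tz":0,"wx":0,"wy":0,"wz":-0.15},{"hand":50,"tx":0,"ty":0,"tz":0,"wx":0,"wy":0,"wz":-0.15},{"hand":50,"tx":0,"ty":0,"tz":0,"wx":0,"wy":0,"wz":-0.05},{"hand":50,"tx":0,"ty":0,"tz":0,"wx":0,"wy":0,"wz":0}])

```text
clock: 9.43
eef_pos: [518.6, -226.3, 54.7]
tcp_rot: [-3.14, -0.001, 2.57]
contact_force: [-6.3, -2.7, 8.5]
opening: 0.659
grasp_force: 47.8
```

```bash
python3 top.py t2 114
```

```text
[ 518.6 -226.3   54.7] [-3.14e+00 -1.00e-03  2.57e+00] [-0.41  0.45  1.88 -0.    0.82 -1.41] [-6.3 -2.7  8.5] [-0.27  0.8  -0.01] 47.77775680529885 0.6592926172810006
top [512. 163.] 69.0 ((596.6610717773438, -330.1453857421875), (6.8683624267578125, 58.57671356201172), 57.82502365112305)
top [471. 197.] 24.0 ((536.6431884765625, -258.30645751953125), (63.76801681518555, 11.510374069213867), 4.7046003341674805)
top [443. 230.] 10.5 ((479.0596923828125, -207.7307586669922), (5.194220066070557, 8.678885459899902), 88.83355712890625)
scene [278. 173.] 1393.5 ((544.028564453125, -126.47554016113281), (147.90811157226562, 107.87298583984375), 43.516807556152344)
scene [237. 172.] 48.5 ((582.0701293945312, -182.96121215820312), (33.52668762207031, 13.546157836914062), 48.804290771484375)
scene [202. 197.] 6.5 ((673.2365112304688, -171.0547332763672), (12.8900785446167, 8.91038703918457), 52.32000732421875)
wrist [298. 279.] 635.5 ((507.38824462890625, -231.52890014648438), (24.94938850402832, 5.258511543273926), 21.705564498901367)
wrist [281. 180.] 111.0 ((469.76617431640625, -214.0166015625), (5.139662742614746, 3.5686452388763428), 21.96665382385254)
wrist [336. 197.] 38.5 ((485.79669189453125, -200.19326782226562), (3.351606607437134, 6.641422271728516), 22.391324996948242)
```

The stripe is at 21.7°, in line with the marks at 21.6°. Now I'll lift slowly and then check.

>>> arm_command(deltas=[{"hand":50,"tx":0,"ty":0,"tz":-3,"wx":0,"wy":0,"wz":0},{"hand":50,"tx":0,"ty":0,"tz":-5,"wx":0,"wy":0,"wz":0},{"hand":50,"tx":0,"ty":0,"tz":-6,"wx":0,"wy":0,"wz":0}])

```text
clock: 9.95
eef_pos: [519.5, -225.6, 68.6]
tcp_rot: [3.141, -0.0, 2.569]
contact_force: [0.2, 0.4, -0.4]
opening: 0.656
grasp_force: 48.6
```

>>> arm_command(deltas=[{"hand":50,"tx":0,"ty":0,"tz":-8,"wx":0,"wy":0,"wz":0},{"hand":50,"tx":0,"ty":0,"tz":-10,"wx":0,"wy":0,"wz":0},{"hand":50,"tx":0,"ty":0,"tz":-14,"wx":0,"wy":0,"wz":0},{"hand":50,"tx":0,"ty":0,"tz":-16,"wx":0,"wy":0,"wz":0},{"hand":50,"tx":0,"ty":0,"tz":-18,"wx":0,"wy":0,"wz":0},{"hand":50,"tx":0,"ty":0,"tz":0,"wx":0,"wy":0,"wz":0}])

```text
clock: 10.7
eef_pos: [520.6, -226.3, 136.3]
tcp_rot: [3.141, 0.003, 2.569]
contact_force: [0.7, -0.1, -1.0]
opening: 0.658
grasp_force: 48.7
```

```bash
python3 top.py t3 194
python3 - <<'E'
import cv2
im=cv2.imread("pics/t3_scene.png");cv2.imwrite("pics/s3.png",cv2.resize(im[60:215,150:370],None,fx=3,fy=3))
E
```

```text
[ 520.6 -226.3  136.3] [3.141e+00 3.000e-03 2.569e+00] [-0.41  0.34  1.82  0.    0.98 -1.41] [ 0.7 -0.1 -1. ] [-0.    0.01  0.03] 48.65456569008529 0.6576105528352494
top [442. 211.] 130.5 ((505.8862609863281, -181.97039794921875), (36.19087219238281, 20.020166397094727), 21.2254638671875)
top [502. 188.] 76.5 ((542.2103271484375, -277.31268310546875), (86.30873107910156, 20.85110092163086), 6.978183269500732)
top [475. 210.] 37.5 ((507.3298034667969, -231.9791259765625), (21.52128028869629, 5.572904109954834), 25.069528579711914)
scene [264. 164.] 1741.0 ((608.756103515625, -76.89849853515625), (206.7547149658203, 97.38140106201172), 88.31160736083984)
scene [223. 197.] 17.0 ((704.1246948242188, -60.86998748779297), (9.763145446777344, 16.696796417236328), 41.7677001953125)
scene [294. 155.] 10.5 ((546.5325927734375, -58.57203674316406), (39.66255569458008, 13.035385131835938), 36.125877380371094)
wrist [327. 191.] 1161.0 ((482.03704833984375, -201.67129516601562), (27.387495040893555, 19.39369010925293), 57.209232330322266)
wrist [298. 279.] 621.5 ((507.88128662109375, -230.9869842529297), (24.635469436645508, 5.207017421722412), 21.78643798828125)
wrist [329. 203.] 83.5 ((486.88934326171875, -202.9365234375), (7.243453502655029, 3.1318750381469727), 53.67243576049805)
```

View pics/s3.png

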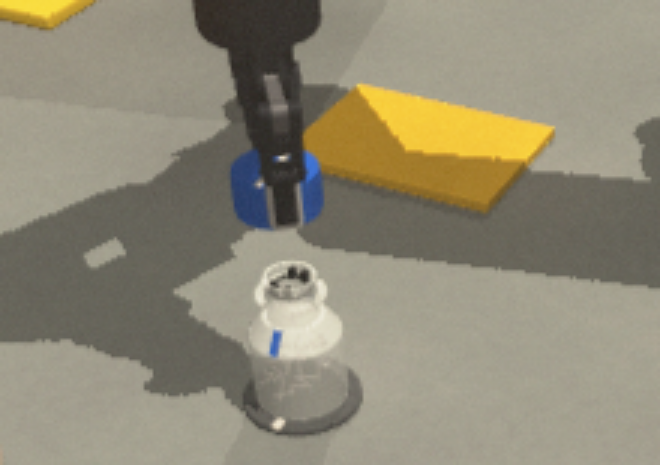

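The scene crop shows the lid upright in the fingers at (278,190) and the jar's open neck at (292,280) below it, so the lid is off and level. I'll carry it to the coaster.

>>> arm_command(deltas=[{"hand":50,"tx":8,"ty":21,"tz":0,"wx":0,"wy":0,"wz":0},{"hand":50,"tx":14,"ty":36,"tz":0,"wx":0,"wy":0,"wz":0},{"hand":50,"tx":16,"ty":41,"tz":0,"wx":0,"wy":0,"wz":0},{"hand":50,"tx":16,"ty":41,"tz":0,"wx":0,"wy":0,"wz":0},{"hand":50,"tx":16,"ty":41,"tz":0,"wx":0,"wy":0,"wz":0},{"hand":50,"tx":14,"ty":36,"tz":0,"wx":0,"wy":0,"wz":0},{"hand":50,"tx":9,"ty":23,"tz":0,"wx":0,"wy":0,"wz":0},{"hand":50,"tx":5.5,"ty":13.6,"tz":0,"wx":0,"wy":0,"wz":0}])

```text
clock: 11.85
eef_pos: [573.2, 41.0, 133.5]
tcp_rot: [-3.141, -0.001, 2.57]
contact_force: [0.2, -0.1, -0.3]
opening: 0.658
grasp_force: 48.7
```

>>> arm_command(deltas=[{"hand":50,"tx":0,"ty":0,"tz":0,"wx":0,"wy":0,"wz":0},{"hand":50,"tx":0,"ty":0,"tz":30,"wx":0,"wy":0,"wz":0},{"hand":50,"tx":0,"ty":0,"tz":40,"wx":0,"wy":0,"wz":0},{"hand":50,"tx":0,"ty":0,"tz":30,"wx":0,"wy":0,"wz":0},{"hand":50,"tx":0,"ty":0,"tz":20,"wx":0,"wy":0,"wz":0},{"hand":50,"tx":0,"ty":0,"tz":10,"wx":0,"wy":0,"wz":0},{"hand":50,"tx":0,"ty":0,"tz":0,"wx":0,"wy":0,"wz":0},{"hand":50,"tx":0,"ty":0,"tz":0,"wx":0,"wy":0,"wz":0}])

```text
clock: 12.85
eef_pos: [574.2, 39.7, 5.1]
tcp_rot: [3.141, 0.001, 2.569]
contact_force: [0.3, -0.4, 0.4]
opening: 0.659
grasp_force: 48.7
```

Run:
```python
from rig import r, imaging
from h import *
s=r.sense();print(s["eef_pos"].round(1),s["tcp_rot"].round(3),s["contact_force"].round(1),s["grasp_force"])
f=imaging.grab_frame("scene");im=f["image"]
c=blob(mask(im,"blue"),(260,150,400,320))[0];print("blue",cv2.boundingRect(c))
def pr(P):
    p=f["world_to_cam"]@[*P,1];q=f["mtx"]@(p[:3]*[1,-1,-1]);return (q[:2]/q[2]).round(1)
for z in(6,10,15,20,25): print(z,"bottom front row/cols:",max(pr((572.9+29*np.cos(a),39.5+29*np.sin(a),z))[1] for a in np.arange(0,6.3,.1)))
cv2.imwrite("pics/s4.png",cv2.resize(im[160:310,230:430],None,fx=3,fy=3)[:,:,::-1])
```

```text
[574.2  39.7   5.1] [3.141e+00 1.000e-03 2.569e+00] [ 0.3 -0.4  0.4] 48.66696990793571
blue (309, 233, 15, 32)
6 bottom front row/cols: 275.8
10 bottom front row/cols: 274.4
15 bottom front row/cols: 272.5
20 bottom front row/cols: 270.7
25 bottom front row/cols: 268.8
```

View pics/s4.png

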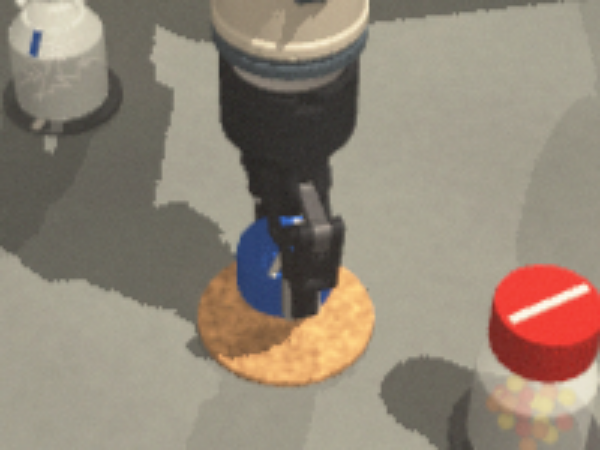

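The scene crop shows the lid over the coaster with its lower edge still a little above the cork ((285,315) against the coaster centre (285,315)), and the red jar well off to the right. About 28 mm remains, so I'll take the last part in small steps.

>>> arm_command(deltas=[{"hand":50,"tx":0,"ty":0,"tz":10,"wx":0,"wy":0,"wz":0},{"hand":50,"tx":0,"ty":0,"tz":8,"wx":0,"wy":0,"wz":0},{"hand":50,"tx":0,"ty":0,"tz":5,"wx":0,"wy":0,"wz":0},{"hand":50,"tx":0,"ty":0,"tz":0,"wx":0,"wy":0,"wz":0},{"hand":50,"tx":0,"ty":0,"tz":0,"wx":0,"wy":0,"wz":0}])

```text
clock: 13.52
eef_pos: [573.6, 39.9, -18.7]
tcp_rot: [3.142, 0.0, 2.569]
contact_force: [0.9, -0.1, -0.0]
opening: 0.656
grasp_force: 48.7
```

>>> arm_command(deltas=[{"hand":50,"tx":0,"ty":0,"tz":2,"wx":0,"wy":0,"wz":0},{"hand":50,"tx":0,"ty":0,"tz":1.5,"wx":0,"wy":0,"wz":0},{"hand":50,"tx":0,"ty":0,"tz":0,"wx":0,"wy":0,"wz":0},{"hand":50,"tx":0,"ty":0,"tz":0,"wx":0,"wy":0,"wz":0}])

```text
clock: 14.02
eef_pos: [573.5, 39.9, -22.2]
tcp_rot: [-3.142, -0.0, 2.569]
contact_force: [0.7, 0.7, -0.4]
opening: 0.656
grasp_force: 48.7
```

>>> arm_command(deltas=[{"hand":50,"tx":0,"ty":0,"tz":1,"wx":0,"wy":0,"wz":0},{"hand":50,"tx":0,"ty":0,"tz":0,"wx":0,"wy":0,"wz":0},{"hand":50,"tx":0,"ty":0,"tz":0,"wx":0,"wy":0,"wz":0}])

```text
clock: 14.4
eef_pos: [573.7, 39.9, -23.1]
tcp_rot: [3.141, 0.0, 2.569]
contact_force: [-0.3, 0.3, 0.7]
opening: 0.655
grasp_force: 48.8
```

>>> arm_command(deltas=[{"hand":50,"tx":0,"ty":0,"tz":1,"wx":0,"wy":0,"wz":0},{"hand":50,"tx":0,"ty":0,"tz":0,"wx":0,"wy":0,"wz":0},{"hand":50,"tx":0,"ty":0,"tz":0,"wx":0,"wy":0,"wz":0}])

```text
clock: 14.78
eef_pos: [573.7, 39.9, -23.3]
tcp_rot: [3.141, 0.0, 2.569]
contact_force: [-3.7, 0.1, 12.7]
opening: 0.657
grasp_force: 49.7
```

Contact at 13 N, just where it was expected. I'll release with the arm still, then lift straight up.

>>> arm_command(deltas=[{"hand":58,"tx":0,"ty":0,"tz":0,"wx":0,"wy":0,"wz":0},{"hand":65,"tx":0,"ty":0,"tz":0,"wx":0,"wy":0,"wz":0},{"hand":75,"tx":0,"ty":0,"tz":0,"wx":0,"wy":0,"wz":0},{"hand":85,"tx":0,"ty":0,"tz":0,"wx":0,"wy":0,"wz":0},{"hand":85,"tx":0,"ty":0,"tz":0,"wx":0,"wy":0,"wz":0},{"hand":85,"tx":0,"ty":0,"tz":0,"wx":0,"wy":0,"wz":0}])

```text
clock: 15.52
eef_pos: [573.5, 39.9, -24.3]
tcp_rot: [-3.142, -0.0, 2.569]
contact_force: [-0.3, -0.5, 0.0]
opening: 0.997
grasp_force: 0.0
```

>>> arm_command(deltas=[{"hand":85,"tx":0,"ty":0,"tz":-10,"wx":0,"wy":0,"wz":0},{"hand":85,"tx":0,"ty":0,"tz":-20,"wx":0,"wy":0,"wz":0},{"hand":85,"tx":0,"ty":0,"tz":-30,"wx":0,"wy":0,"wz":0},{"hand":85,"tx":0,"ty":0,"tz":-40,"wx":0,"wy":0,"wz":0},{"hand":85,"tx":0,"ty":0,"tz":-40,"wx":0,"wy":0,"wz":0},{"hand":85,"tx":0,"ty":0,"tz":0,"wx":0,"wy":0,"wz":0},{"hand":85,"tx":0,"ty":0,"tz":0,"wx":0,"wy":0,"wz":0}])

```text
clock: 16.4
eef_pos: [573.2, 39.9, 115.8]
tcp_rot: [3.142, 0.0, 2.569]
contact_force: [0.6, 0.2, -1.1]
opening: 0.993
grasp_force: 0.0
```

Run:
```python
from rig import r, imaging
from h import *
s=r.sense();print(s["clock"],s["eef_pos"].round(1),s["contact_force"].round(1),s["grasp_force"])
f=imaging.grab_frame("scene");im=f["image"]
cv2.imwrite("pics/s5.png",cv2.resize(im[160:310,230:430],None,fx=3,fy=3)[:,:,::-1])
f=imaging.grab_frame("wrist");c=blob(mask(f["image"],"blue"))[0];print(cv2.fitEllipse(world(f,cv2.convexHull(c),36)))
for c in blob(mask(f["image"],"white"))[:2]:print(cv2.minAreaRect(world(f,c,36)))
```

```text
16.4 [573.2  39.9 115.8] [ 0.6  0.2 -1.1] 0.0
((572.0684204101562, 40.767032623291016), (56.42055130004883, 60.95907974243164), 54.3025016784668)
((575.0046997070312, 256.3202819824219), (6.998431205749512, 59.57649612426758), 70.10196685791016)
((574.1008911132812, 39.534645080566406), (50.390968322753906, 5.449222087860107), 21.679887771606445)
```

View pics/s5.png

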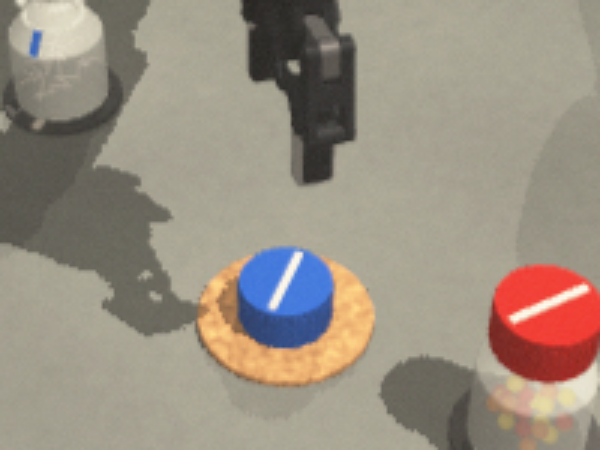

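The final picture shows the lid flat and upright on the middle of the coaster at (285,295), about 1 mm off centre, with the gripper clear above it.

```bash
python3 -c "
from rig import r
print(r.sign_off())"
```

```text
the job is handed in; nothing more can be done
None
```

The blue lid was unscrewed, lifted off and set down flat, right way up, about 1 mm from the middle of the coaster; the red-lidded jar was never approached, and the job is handed in at about 16 s (my first grip rode up onto the lid's top, so I re-gripped lower; sign-off gave no verdict).

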